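# Slide the top-heavy tool crate back against the stop board

## Task

Push the heavy upright tool crate so that it slides back across the table into the gap between the glue bottle and the can, until its whole back stands flat against the wooden stop board. It is top-heavy: push it only low, near its base, so that it does not rock or tip, and do not lift it or take it by its handle. Leave the glue bottle, the can, the sanding block and the mallet where they are.

Things in the scene. Friction and masses are not known exactly. Their poses are not given: they have to be found in the camera images.
- crate: Tall loose plywood tool crate, 0.9 to 1.3 kg. Origin: on the table under the centre of the tower, z up. Tower 90 deep (x -45 to +45 mm), 150 wide (y), 200 high; its +x face is the flat back. On its -x (robot) side a low closed box step, 150 wide and 40 high, sticks out 45. A 22 mm dowel handle lies along y at 250 height between raised ends 270 high; tool handles stand up to 250.
- crate_push (a point): Middle of the outer face of the step's upright flat front, 20 mm above the table: crate x = -90 mm, y = 0. That face is 150 wide, from the table to 40 high, axes as the crate's. Pushed here the crate slides and takes about 4 to 14 N. Pushed towards its back higher than about 50 mm, it may tip over its back lower edge instead.
- stop: Fixed wooden stop board on the table, 460 long (y), 22 thick, 45 high. Origin: on the table at the middle of the length of its near upright face, the plane x = 0; x points into the board, away from the robot; z up. The crate is home with its origin at x = -45 mm here and its x axis along this one. It starts 70 to 110 mm short of that, up to 25 mm aside and turned up to 0.25 rad.
- glue: Pale plastic glue bottle with a screw cap, 64 mm diameter, 170 mm high, loose, upright near the stop board on one side of the gap (either side). Origin: centre of its underside. Not to be disturbed.
- can: Steel can, 70 mm diameter, 120 mm high, loose, upright near the stop board on the other side of the gap. Origin: centre of its underside. The bottle and the can stand about 150 to 160 mm to either side of the middle of the board. Not to be disturbed.
- block: Cork sanding block 70 x 110 x 35 mm (x, y, z), loose, lying off to the right of the work (-y). Origin: centre of its underside. Not to be disturbed.
- mallet: Wooden mallet lying off to the left of the work (+y): head 65 x 110 x 60 mm centred 60 mm along its +x, round handle 26 mm thick reaching to x = -120 mm. Origin: on the table beneath the axis. Not to be disturbed.

How it is judged (in metres and radians):
At the end, for the whole second after the job is handed in: The crate stands upright and still on the table, its back flat against the stop board (within 6 mm and about 3.5 degrees), in the gap between bottle and can (its middle within 50 mm of the board's middle); the bottle, can, block and mallet have not moved more than 12 mm (x of crate in the frame of stop above -0.051 m and y of crate in the frame of stop between -0.05 and 0.05 m and angle between the x axis of crate and the x axis of stop, either way round below 0.06 rad and angle between crate's own z axis and vertical below 0.03 rad and height (world z) of crate below 0.005 m and linear speed of crate below 0.01 m/s and distance of each of glue, can, block, mallet from where it was at the start of the episode below 0.012 m); the robot touches nothing.
It fails at once if the crate rocks or tips by more than about 6 degrees (angle between crate's own z axis and vertical above 0.1 rad).
It fails at once if the crate is lifted (height (world z) of crate above 0.012 m).
It fails at once if the fingers touch the crate high up (with the point between the finger pads over 90 mm above the table) (z of the grasp point in the frame of crate above 0.09 m and contact force between the fingers and crate above 1 N).
It fails at once if the bottle, can, sanding block or mallet is disturbed (moved over 12 mm) (distance of any of glue, can, block, mallet from where it was at the start of the episode above 0.012 m).
It also fails if it takes over 45 s, if anything falls off the work surface, if the arm or the gripper's body presses on something with over 40 N, if the wrist force passes 120 N, or if a joint passes its speed limit or range.

## Robot

A 6-joint arm with a two-finger parallel gripper is mounted at the origin on the work surface. World frame = base frame: x ahead of the robot, y to its left, z up, the work surface at z = 0. Lengths are in mm, angles in rad, forces in N, time in s.
With the tool pointing down it reaches from about 275 to 750 mm from the base axis. Payload 10.2 kg.
Tool frame: the origin (TCP) lies on the centre line of the jaws, within the pads' length; the fingertips stand 17 mm ahead of it and the grasp point (between the pads) lies 2 mm behind it; z points along the fingers, y is the line along which they close (so a half turn about z gives the same grasp; the last joint's range is limited). The gripper opens to 88 mm and grips with 3 to 60 N. Pads are 18 mm wide; open, the fingers measure 123 mm over their backs; the gripper's body (75 mm by 187 mm) begins 45 mm behind the grasp point.
Start: joints at [0.971, 0.313, 1.498, -0, 1.331, -0.223], TCP at [193.185, 488.171, 255.72] pointing down, gripper open.
Joint ranges: [-2.94, 2.94], [-0.97, 2.17], [0.19, 2.56], [-1.23, 4.37], [0.02, 3.11], [-2.88, 2.88]. Speed limits (rad/s): [2.39, 2.39, 3.01, 3.14, 3.14, 3.14].

## Interface

Orientations are given as a rotation vector (axis times angle).
In Python, from cell import robot, imaging, close_job gives the robot as it stands.
- The arm moves only by the tool jog_arm, never from a script. Its arguments are lists of equal length, an entry for each row: "translation": the shift along the tool's x, y, z in mm, a list of three; "twist": the turn about the tool's z in rad; "gripper": the finger opening in mm, from 0 to 88.1. In form: {"translation": [[x, y, z], ...], "twist": [twist, ...], "gripper": [gripper, ...]}. A call has 1 to 20 rows; each row is the pose to reach, as a shift and turn from the pose commanded when the call began, along the tool's axes at that moment; what a row does not reach only later rows make up. A row lasts 1/12 s, in which the tool goes at most 41.7 mm and 7.16 degrees, less where a joint would pass 70% of its speed; a pose out of reach is approached as far as the arm can. A call with a gripper value outside its range is refused whole. The fingers move at their own pace and stop on an object; "grip_force" is the grip in N (left out, the last holds). Time passes only in rows, so rows that repeat a pose let the fingers close. It gives the time, the measured TCP pose, the force, the opening and the grip force at its end, in the units of the state.
- robot.observe(): the state, without advancing time (a new reading comes with each control period).
- imaging.grab_frame(name): name is "scene" or "side" or "wrist"; returns the picture (384x512x3 uint8, red, green, blue); there is no depth.
- imaging.get_calibration(name): a dict with "fovy" (degrees; the focal length in pixels is half the picture's height over the tangent of half this angle, whatever the lens; pixels are square), "cx", "cy" (the principal point, pixels), "R" (3x3) and "t" (3): a world point X has camera coordinates R X + t. Camera axes: x right, y down, z forward; pixel columns grow to the right and rows downward; lengths in mm; the calibration is good to about 2 mm. A picture is of the moment at which its call begins: read the wrist's pose just before it. get_calibration takes no time and is no camera call; for the wrist camera it gives the pose at the moment of the call.
- close_job(): hands the job in; it is judged then, once.
The state is a dict: "clock": time; "qpos": joint angles; "qvel": joint speeds; "joint_torque": joint torques, N m; "tcp_pos": TCP position; "tcp_rot": TCP orientation; "wrist_force": force on the tool from outside, world axes, zero at the start; "wrist_torque": the same for the moment, N m; "gripper_width": finger opening in mm; "grip_force": force on a finger pad.
Only numpy, scipy, OpenCV 4.12 (cv2) and the standard library are available. Lean on these libraries where they do the work, as an engineer would, in place of code of your own. Each camera call takes 0.05 s, during which the arm holds its last target. There are 200 camera calls.

## Working session

There is one attempt and no reset: what is moved stays moved. The work goes in short steps, Python scripts to look and compute and a tool call to move; the robot and the scene stay as the last step left them, time stands still between calls to the robot, and variables do not carry over. Pictures are saved under pics/ and viewed, at most 10 in all, crops included, and the job is handed in when it is done.

Besides the shell and the picture viewer there is one more tool, called after ">>>" as name([rows], argument=value, ...), one row to a line, values as JSON. jog_arm: Moves the arm, as the interface text tells. Its arguments: {"type":"object","properties":{"translation":{"type":"array","items":{"type":"array","items":{"type":"number"}}},"twist":{"type":"array","items":{"type":"number"}},"gripper":{"type":"array","items":{"type":"number"}},"grip_force":{"type":"number"}},"required":["translation","twist","gripper"]}

```bash
mkdir -p pics; python3 - <<'E'
from cell import robot, imaging
import cv2
s=robot.observe();print({k:s[k] for k in('clock','tcp_pos','tcp_rot','wrist_force')})
for n in('scene','side'):
    cv2.imwrite(f'pics/{n}0.png',imaging.grab_frame(n)[:,:,::-1]);c=imaging.get_calibration(n);print(n,c)
E
```

```text
{'clock': 0.0, 'tcp_pos': array([193.04250706, 487.97348733, 255.18686463]), 'tcp_rot': array([-5.88267670e-01, -3.08546041e+00,  1.80179994e-03]), 'wrist_force': array([-0.51943178,  0.35671889,  0.03601837])}
scene {'fovy': 51.8693734314771, 'cx': 250.37518969960882, 'cy': 189.8425034934931, 'R': array([[ 0.2530513 ,  0.96731476, -0.01634618],
       [ 0.76016062, -0.20925395, -0.61511674],
       [-0.59843201,  0.14323037, -0.78826657]]), 't': array([-139.08177757, -396.29462887, 1750.12204667])}
side {'fovy': 55.75959786481186, 'cx': 256.33951692616904, 'cy': 192.72180196337143, 'R': array([[-0.78419835,  0.62016549,  0.02068102],
       [ 0.37831111,  0.50426071, -0.77627433],
       [-0.49184718, -0.60092919, -0.63005592]]), 't': array([ 438.54720228, -171.57860513, 1577.99230845])}
```

View pics/scene0.png

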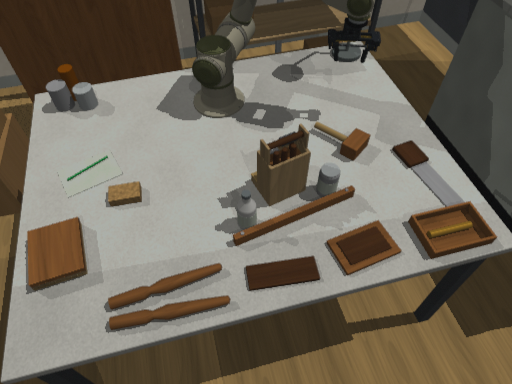

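View pics/side0.png

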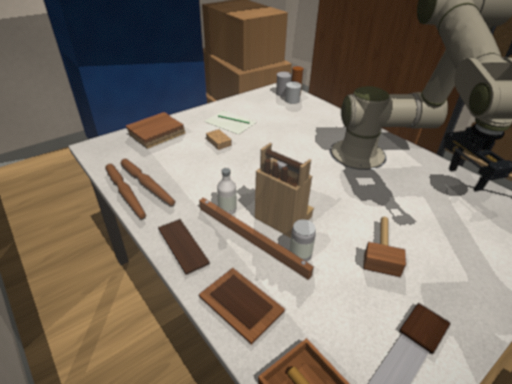

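```bash
cat > h.py <<'E'
import numpy as np, cv2
from cell import robot, imaging
def ray(c,u,v):
    f=192/np.tan(np.radians(c['fovy'])/2); R=np.array(c['R']);t=np.array(c['t'])
    return -R.T@t, R.T@np.array([(u-c['cx'])/f,(v-c['cy'])/f,1])
def onz(c,u,v,z):
    o,d=ray(c,u,v); return (o+d*(z-o[2])/d[2])[:2].round(1)
def proj(c,X):
    f=192/np.tan(np.radians(c['fovy'])/2); p=np.array(c['R'])@np.array(X,float)+np.array(c['t'])
    return np.array([c['cx']+f*p[0]/p[2],c['cy']+f*p[1]/p[2]]).round(1)
def crop(img,x,y,w,h,k,fn):
    im=cv2.resize(img[y:y+h,x:x+w,::-1],None,fx=k,fy=k,interpolation=cv2.INTER_CUBIC)
    for i in range(-x%10,w,10):
        cv2.line(im,(i*k,0),(i*k,6),(0,0,255),1); cv2.putText(im,str(x+i),(i*k,16),0,.35,(0,0,255))
    for i in range(-y%10,h,10):
        cv2.line(im,(0,i*k),(6,i*k),(0,0,255),1); cv2.putText(im,str(y+i),(8,i*k),0,.35,(0,0,255))
    cv2.imwrite(fn,im)
E
python3 - <<'E'
import cv2
from h import crop
a=cv2.imread('pics/scene0.png')[:,:,::-1];b=cv2.imread('pics/side0.png')[:,:,::-1]
crop(a,225,125,140,120,5,'pics/s1.png');crop(b,190,140,135,145,4,'pics/d1.png')
E
```

```text
(no output)
```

View pics/s1.png

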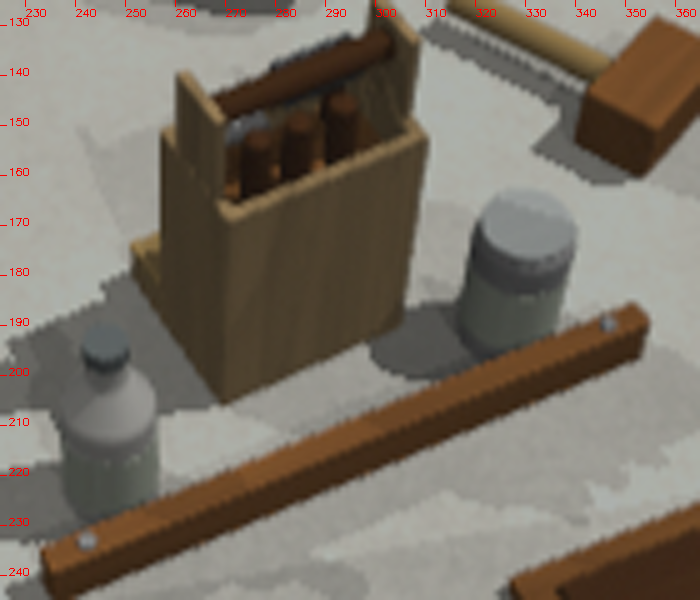

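View pics/d1.png

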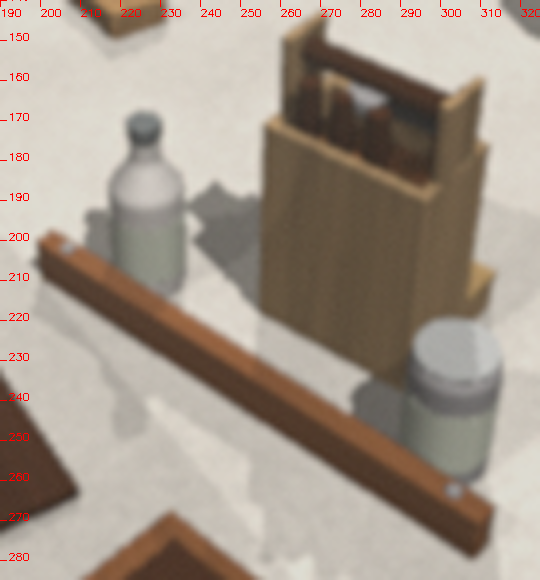

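```bash
python3 - <<'E'
from h import *
C={n:imaging.get_calibration(n) for n in('scene','side')}
P={'scene':[('stop-y',233.4,234.6,45),('stop+y',352,185.4,45),('cb-y',270,205.4,0),('cb+y',305.4,189.4,0),('ct-y',270,168.6,200),('ct+y',310.4,152.6,200)],
'side':[('stop-y',204.3,198,45),('stop+y',313,267.5,45),('cb-y',256.3,218,0),('cb+y',291.3,237,0),('ct-y',255.8,171.3,200),('ct+y',297.5,189.5,200)]}
for n in P:
  r={k:onz(C[n],u,v,z) for k,u,v,z in P[n]};print(n,r)
  for a in('stop','cb','ct'):
    d=r[a+'+y']-r[a+'-y'];print(a,'len',np.hypot(*d).round(1),'yaw',np.arctan2(-d[0],d[1]).round(3),'mid',(r[a+'+y']+r[a+'-y'])/2)
print([onz(C['scene'],*p) for p in((246,229,0),(325,195,0))])
E
```

```text
scene {'stop-y': array([ 719.5, -100.1]), 'stop+y': array([632.9, 347.7]), 'cb-y': array([609. ,  56.1]), 'cb+y': array([574.4, 200.3]), 'ct-y': array([609.8,  51.1]), 'ct+y': array([579. , 195.9])}
stop len 456.1 yaw 0.191 mid [676.2 123.8]
cb len 148.3 yaw 0.235 mid [591.7 128.2]
ct len 148.0 yaw 0.21 mid [594.4 123.5]
side {'stop-y': array([716.7, -92. ]), 'stop+y': array([634.9, 352.3]), 'cb-y': array([605.4,  58.1]), 'cb+y': array([570.5, 197.4]), 'ct-y': array([612.5,  58. ]), 'ct+y': array([571.5, 200.9])}
stop len 451.8 yaw 0.182 mid [675.8  130.15]
cb len 143.6 yaw 0.245 mid [587.95 127.75]
ct len 148.7 yaw 0.279 mid [592.   129.45]
[array([681.8, -49.9]), array([617.1, 259.4])]
```

```bash
python3 - <<'E'
from h import *
from scipy.spatial.transform import Rotation as Ro
s=robot.observe();R=Ro.from_rotvec(s['tcp_rot']).as_matrix()
c=imaging.get_calibration('wrist');o,_=ray(c,0,0)
print('cam in tool',R.T@(o-s['tcp_pos']),'dir',R.T@np.array(c['R'])[2]);print(R.round(3))
def tgt(p): return (R.T@(np.array(p)-s['tcp_pos'])).round(1)
print('above start',tgt((415,84,255)))
a=cv2.imread('pics/scene0.png')[:,:,::-1];b=cv2.imread('pics/side0.png')[:,:,::-1]
crop(b,410,0,100,200,3,'pics/g.png')
E
```

```text
cam in tool [  66.59961205   -1.16643485 -128.2215129 ] dir [-2.65305308e-01  9.38981777e-04  9.64163996e-01]
[[-0.93   0.368 -0.001]
 [ 0.368  0.93  -0.001]
 [ 0.    -0.001 -1.   ]]
above start [-355.  -294.     0.5]
```

View pics/g.png

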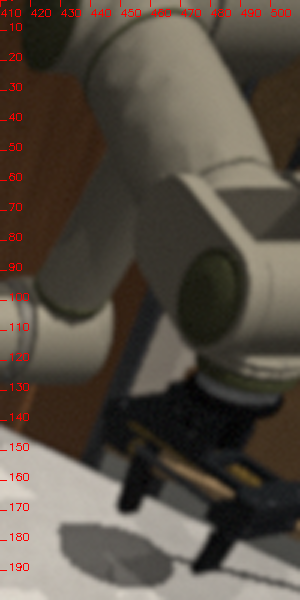

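>>> jog_arm([
  [-355,-294,0],
  [-355,-294,0],
  [-355,-294,0],
  [-355,-294,0],
  [-355,-294,0],
  [-355,-294,0],
  [-355,-294,0],
  [-355,-294,0],
  [-355,-294,0],
  [-355,-294,0],
  [-355,-294,0],
  [-355,-294,0],
  [-355,-294,0],
  [-355,-294,0],
  [-355,-294,0],
  [-355,-294,0],
  [-355,-294,0],
  [-355,-294,0],
], twist=[-0.617,-0.617,-0.617,-0.617,-0.617,-0.617,-0.617,-0.617,-0.617,-0.617,-0.617,-0.617,-0.617,-0.617,-0.617,-0.617,-0.617,-0.617], gripper=[88,88,88,88,88,88,88,88,88,88,88,88,88,88,88,88,88,88])

```text
clock: 1.6
tcp_pos: [414.8, 85.0, 255.8]
tcp_rot: [-0.379, 3.119, 0.0]
wrist_force: [0.9, -0.3, -0.3]
gripper_width: 87.9
grip_force: 0.0
```

```bash
python3 - <<'E'
from h import *
c=imaging.get_calibration('wrist');im=imaging.grab_frame('wrist');print(c)
cv2.imwrite('pics/w1.png',im[:,:,::-1])
E
```

```text
{'fovy': 65.40085356954012, 'cx': 255.0091363183994, 'cy': 194.30768439533676, 'R': array([[-2.39936431e-01,  9.70788367e-01,  6.75101501e-04],
       [ 9.35880357e-01,  2.31123778e-01,  2.65913061e-01],
       [ 2.57989275e-01,  6.44340453e-02, -9.63996778e-01]]), 't': array([  18.499482  , -444.79765073,  275.68259574])}
```

View pics/w1.png

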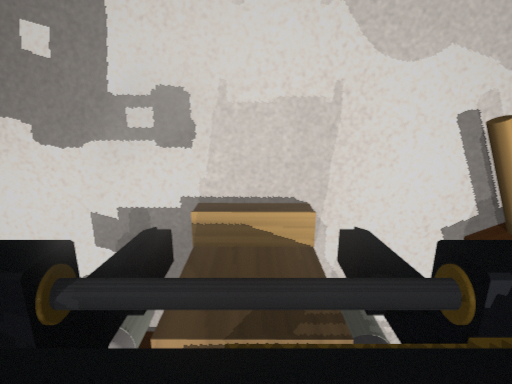

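```bash
python3 - <<'E'
from h import *
c=imaging.get_calibration('wrist')
for z,p in((40,((192,212),(314,211.5))),(0,((196,203.5),(308,203.5)))):
    a,b=[onz(c,*q,z) for q in p];d=b-a;print(z,a,b,np.hypot(*d),np.arctan2(-d[0],d[1]),(a+b)/2)
E
```

```text
40 [481.7  21.1] [445.6 164.6] 147.97114583593654 0.2464538300620625 [463.65  92.85]
0 [483.9  18.7] [447.8 164.8] 150.49392014297456 0.24223894395432044 [465.85  91.75]
```

>>> jog_arm([
  [0,-5,40],
  [0,-5,80],
  [0,-5,120],
  [0,-5,160],
  [0,-5,195],
  [0,-5,215],
  [0,-5,225],
  [0,-5,228],
  [0,-5,228],
], twist=[0,0,0,0,0,0,0,0,0], gripper=[88,88,88,88,88,88,88,88,88])

```text
clock: 2.4
tcp_pos: [416.1, 79.6, 27.4]
tcp_rot: [0.377, -3.118, -0.0]
wrist_force: [0.3, -0.9, 0.4]
gripper_width: 87.8
grip_force: 0.0
```

>>> jog_arm([
  [-6,0,0],
  [-12,0,0],
  [-18,0,0],
  [-24,0,0],
  [-28,0,0],
  [-31,0,0],
  [-34,0,0],
  [-36,0,0],
  [-38,0,0],
  [-40,0,0],
  [-41,0,0],
  [-42,0,0],
], twist=[0,0,0,0,0,0,0,0,0,0,0,0], gripper=[88,88,88,88,88,88,88,88,88,88,88,88])

```text
clock: 3.4
tcp_pos: [456.4, 89.3, 27.5]
tcp_rot: [0.376, -3.117, -0.0]
wrist_force: [-5.3, -0.7, 3.2]
gripper_width: 88.1
grip_force: 2.6
```

>>> jog_arm([
  [-2,0,0],
  [-4,0,0],
  [-7,0,0],
  [-11,-0.5,0],
  [-15,-0.5,0],
  [-19,-1,0],
  [-23,-1,0],
  [-27,-1.5,0],
  [-31,-1.5,0],
  [-35,-2,0],
  [-39,-2,0],
  [-43,-2.5,0],
  [-47,-2.5,0],
  [-51,-3,0],
  [-54,-3,0],
  [-57,-3,0],
  [-59,-3,0],
  [-60,-3,0],
  [-60,-3,0],
], twist=[0,0,0.003,0.006,0.01,0.014,0.018,0.022,0.026,0.03,0.034,0.038,0.042,0.046,0.05,0.053,0.055,0.055,0.055], gripper=[88,88,88,88,88,88,88,88,88,88,88,88,88,88,88,88,88,88,88])

```text
clock: 4.98
tcp_pos: [516.5, 100.7, 27.8]
tcp_rot: [-0.29, 3.127, -0.0]
wrist_force: [-2.3, -0.5, -0.3]
gripper_width: 88.1
grip_force: 0.9
```

```bash
python3 - <<'E'
from h import *
im=imaging.grab_frame('scene')
crop(im,225,125,140,120,5,'pics/s2.png')
E
```

```text
(no output)
```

View pics/s2.png

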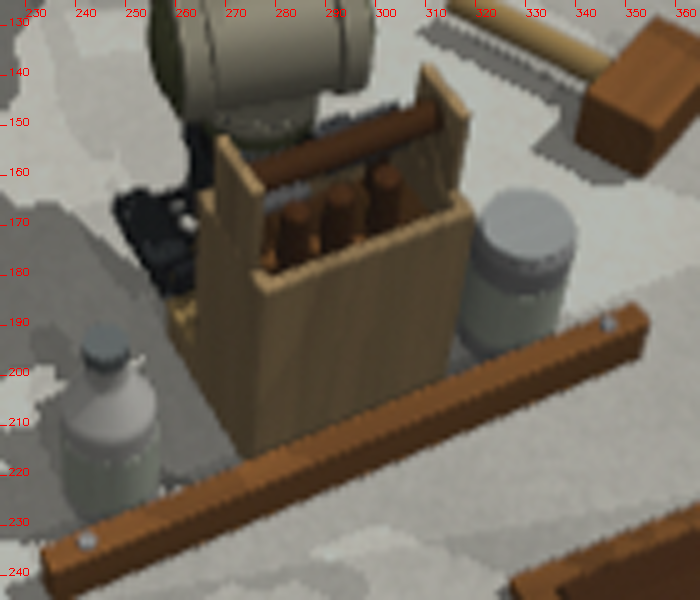

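>>> jog_arm([
  [-2,0,0],
  [-4,0,0],
  [-6,0,0],
  [-8,0,0],
  [-10,0,0],
  [-12,0,0],
  [-13,0,0],
  [-14,0,0],
  [-15,0,0],
  [-15,0,0],
], twist=[0,0,0,0,0,0,0,0,0,0], gripper=[88,88,88,88,88,88,88,88,88,88])

```text
clock: 5.87
tcp_pos: [528.1, 103.0, 27.3]
tcp_rot: [0.292, -3.12, 0.001]
wrist_force: [-19.7, -7.9, 11.2]
gripper_width: 87.8
grip_force: 10.3
```

>>> jog_arm([
  [-1,0,0],
  [-2,0,0],
  [-2,0,0],
], twist=[0,0,0], gripper=[88,88,88])

```text
clock: 6.12
tcp_pos: [528.3, 103.0, 27.0]
tcp_rot: [0.293, -3.114, 0.001]
wrist_force: [-28.7, -12.0, 17.8]
gripper_width: 88.0
grip_force: 15.4
```

>>> jog_arm([
  [5,0,0],
  [10,0,0],
  [20,0,0],
  [30,0,0],
  [40,0,0],
  [40,0,0],
], twist=[0,0,0,0,0,0], gripper=[88,88,88,88,88,88])

```text
clock: 6.62
tcp_pos: [492.9, 96.4, 27.9]
tcp_rot: [-0.29, 3.127, 0.0]
wrist_force: [0.8, -0.3, 0.2]
gripper_width: 87.7
grip_force: 0.0
```

```bash
python3 - <<'E'
from h import *
im=imaging.grab_frame('scene');b=imaging.grab_frame('side')
crop(im,225,125,140,120,5,'pics/s3.png')
crop(b,190,140,135,145,4,'pics/d3.png')
E
```

```text
(no output)
```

View pics/s3.png

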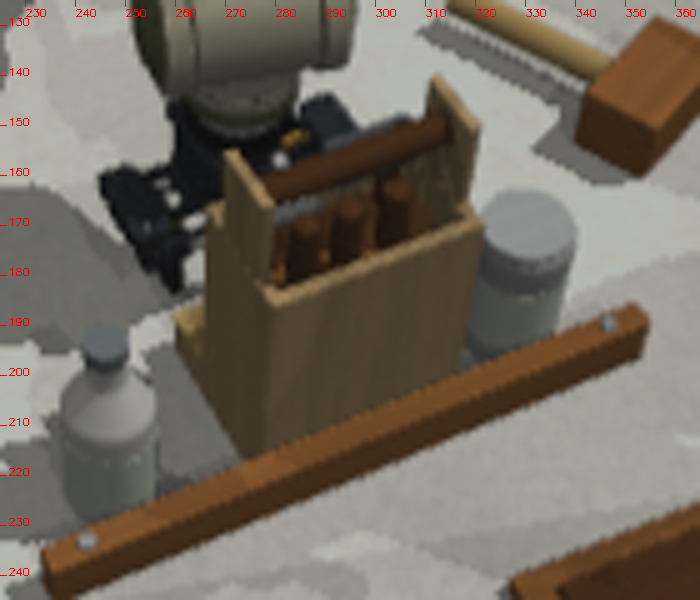

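View pics/d3.png

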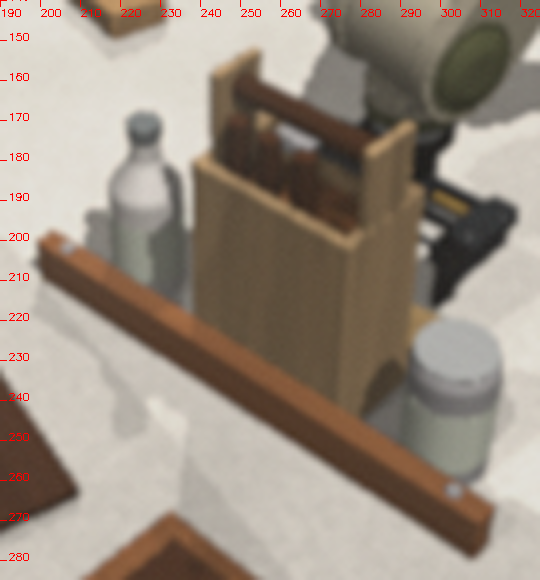

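```bash
python3 - <<'E'
from h import *
o=np.array([676,127]);X=np.array([.9826,.186]);Y=np.array([-.186,.9826])
for n,a,b in(('scene',(279,185),(321,170.6)),('side',(239,180.75),(279.5,200.5))):
    c=imaging.get_calibration(n)
    p,q=onz(c,*a,200),onz(c,*b,200);d=q-p
    print(n,p,q,np.hypot(*d),np.arctan2(-d[0],d[1]));
    for r in(p,q): print((r-o)@X,(r-o)@Y)
E
```

```text
scene [680.1  58.7] [660.  201.3] 144.0096177343722 0.14003120191329804
-8.675139999999978 -67.87418000000001
-1.9017999999999984 75.98318000000002
side [682.2  65.9] [645.7 206.6] 145.35728395921547 0.2538220835093067
-5.272479999999954 -61.19006
-14.967179999999956 83.85076
```

>>> jog_arm([
  [20,0,0],
  [30,0,-20],
  [30,0,-60],
  [30,0,-100],
  [30,0,-140],
  [30,0,-180],
  [30,0,-220],
  [30,0,-260],
  [30,0,-300],
  [30,0,-330],
  [30,0,-330],
], twist=[0,0,0,0,0,0,0,0,0,0,0], gripper=[88,88,88,88,88,88,88,88,88,88,88])

```text
clock: 7.63
tcp_pos: [465.7, 91.0, 364.2]
tcp_rot: [-0.29, 3.116, -0.003]
wrist_force: [-0.2, 0.6, 0.5]
gripper_width: 88.0
grip_force: 0.0
```

```bash
python3 - <<'E'
from h import *
s=robot.observe();print(s['qpos'],s['tcp_pos'],s['clock'])
E
```

```text
[-5.47327588e-02  1.37125472e-01  1.43888334e+00  1.29742452e-04
  1.55352983e+00 -1.81088570e+00] [465.74508087  90.98741231 364.15140678] 7.6333
```

>>> jog_arm([
  [0,0,0],
  [0,0,0],
  [0,0,0],
  [0,0,0],
  [0,0,0],
  [0,0,0],
  [0,0,0],
  [0,0,0],
  [0,0,0],
  [0,0,0],
  [0,0,0],
  [0,0,0],
  [0,0,0],
  [0,0,0],
], twist=[0.12,0.24,0.36,0.48,0.6,0.72,0.84,0.96,1.08,1.2,1.32,1.44,1.57,1.57], gripper=[88,88,88,88,88,88,88,88,88,88,88,88,88,88])

```text
clock: 8.8
tcp_pos: [464.5, 91.0, 357.4]
tcp_rot: [2.011, 2.413, 0.0]
wrist_force: [-0.3, -0.5, -0.3]
gripper_width: 88.1
grip_force: 0.0
```

>>> jog_arm([
  [0,10,0],
  [0,20,0],
  [0,30,0],
  [0,40,0],
  [0,52,0],
  [0,64,0],
  [0,76,0],
  [0,88,0],
  [0,100,0],
  [0,112,0],
  [0,124,0],
  [0,136,0],
  [0,146,0],
  [0,146,0],
], twist=[0.12,0.24,0.36,0.48,0.6,0.72,0.84,0.96,1.08,1.2,1.32,1.44,1.57,1.57], gripper=[88,88,88,88,88,88,88,88,88,88,88,88,88,88])

```text
clock: 9.97
tcp_pos: [608.8, 118.0, 356.4]
tcp_rot: [-3.128, -0.291, 0.001]
wrist_force: [-0.7, 1.0, -0.8]
gripper_width: 88.0
grip_force: 0.0
```

```bash
python3 - <<'E'
from h import *
s=robot.observe();print(s['qpos'],s['tcp_pos'],s['clock'])
c=imaging.get_calibration('wrist');im=imaging.grab_frame('wrist');cv2.imwrite('pics/w2.png',im[:,:,::-1])
cv2.imwrite('pics/w2b.png',cv2.resize(im[:,:,::-1],(800,600),interpolation=cv2.INTER_CUBIC))
print(ray(c,0,0)[0], proj(c,(676,127,45)))
E
```

```text
[2.84046307e-03 4.98672065e-01 9.73104353e-01 7.66533899e-05
 1.67063769e+00 1.38789563e+00] [608.79402476 118.04733998 356.3633134 ] 9.9667
[676.64271463 128.97916408 484.56044551] [256.6 112.7]
```

View pics/w2b.png

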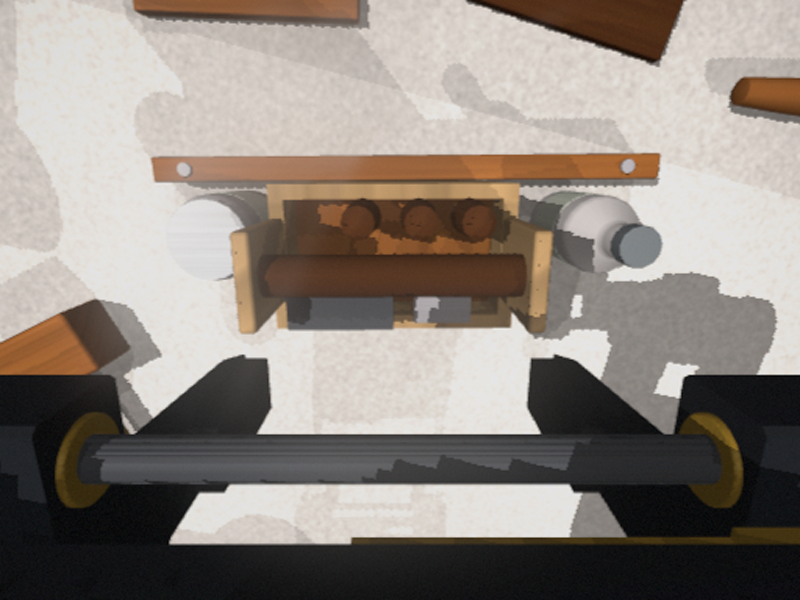

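```bash
python3 - <<'E'
from h import *
c=imaging.get_calibration('wrist');im=cv2.imread('pics/w2.png')
print('board-left cols',[im[112:122,u].tolist() for u in (105,)])
for u in(180,255,322): print(u,[(v,im[v,u].tolist()) for v in range(112,124)])
def P(pts,z): 
    a,b=[onz(c,*p,z) for p in pts];d=b-a;return a,b,np.arctan2(d[0],-d[1])
k=1/1.5625
a,b,yw=P([(154*k,182*k),(659*k,178*k)],45);print('board',a,b,yw,np.hypot(*(b-a)))
p,q,yc=P([(268*k,184.5*k),(519*k,182.5*k)],200);print('crate',p,q,yc,np.hypot(*(q-p)))
n=np.array([np.cos(yw),np.sin(yw)])
print('gap',-(p-a)@n,-(q-a)@n,'lateral',((p+q)/2-(a+b)/2)@[-n[1],n[0]])
E
```

```text
board-left cols [[[101, 126, 170], [100, 127, 167], [104, 127, 168], [105, 125, 158], [148, 156, 168], [224, 225, 228], [218, 224, 227], [215, 221, 227], [218, 222, 227], [222, 225, 228]]]
180 [(112, [92, 123, 169]), (113, [92, 121, 168]), (114, [91, 120, 166]), (115, [90, 107, 136]), (116, [97, 106, 119]), (117, [102, 120, 140]), (118, [118, 154, 186]), (119, [117, 152, 185]), (120, [115, 152, 185]), (121, [117, 153, 186]), (122, [115, 151, 184]), (123, [115, 151, 185])]
255 [(112, [61, 102, 158]), (113, [60, 103, 158]), (114, [57, 94, 142]), (115, [50, 67, 89]), (116, [62, 84, 103]), (117, [78, 109, 135]), (118, [106, 150, 185]), (119, [105, 149, 185]), (120, [104, 149, 185]), (121, [104, 149, 185]), (122, [104, 148, 185]), (123, [103, 148, 185])]
322 [(112, [57, 101, 164]), (113, [54, 97, 155]), (114, [54, 83, 123]), (115, [74, 81, 89]), (116, [82, 97, 112]), (117, [96, 135, 169]), (118, [119, 171, 214]), (119, [119, 171, 214]), (120, [119, 171, 213]), (121, [119, 171, 214]), (122, [118, 170, 214]), (123, [117, 170, 213])]
board [627.1 347.2] [ 718.2 -103.2] 0.19957216005733977 459.52080475208083
crate [655.7 204.2] [685.1  58.9] 0.1996445307903126 148.24456145167684
gap 0.31741761959763004 0.3066890520355036 lateral 9.806509201321612
```

```bash
python3 -c "
from cell import close_job
print(close_job())"
```

```text
the job is handed in; nothing more can be done
None
```

I pushed the crate home with low contact on its step and handed the job in. The last wrist picture shows its back flat against the stop board, with a gap of about 0.3 mm, no measurable skew and the crate 10 mm off the board's middle. The arm is clear of everything, and I saw no sign that the bottle, can, sanding block or mallet moved. I don't have the judge's result.

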